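# Unscrew the blue glaze jar lid and lay it on the tile

### The arm

A 6-joint arm with a two-finger parallel gripper is mounted at the origin on the work surface. World frame = base frame: x ahead of the robot, y to its left, z up, the work surface at z = 0. Lengths are in mm, angles in rad, forces in N, time in s.
With the tool pointing down it reaches from about 250 to 775 mm from the base axis. Payload 4 kg.
Tool frame: the origin (TCP) lies at the very end of the fingers, on their centre line; the grasp point (between the pads) lies 19 mm behind it; z points along the fingers, y is the direction in which the jaws open and shut (so a half turn about z gives the same grasp; the last joint's range is limited). The gripper opens to 85 mm and grips with 20 to 120 N. Pads are 22 mm wide; open, the fingers measure 114 mm over their backs; the gripper's body (76 mm by 85 mm) begins 54 mm behind the grasp point. The pads swing forward as they close: fully open they stand 13 mm farther back than shut.
Start: joints at [-1.423, 0.087, 1.371, -0, 1.684, -0.103], TCP at [136.494, -532.81, 231.341] pointing down, gripper open.
Joint ranges: [-3.1, 3.1], [-0.76, 2.03], [0.27, 2.55], [-1.08, 4.22], [0.17, 2.65], [-2.57, 2.57]. Speed limits (rad/s): [2.79, 2.79, 3.14, 3.14, 3.14, 3.14].

### API

Orientations are given as a 3x3 rotation matrix whose columns are the frame's x, y, z axes.
In Python, from bench import read_state, grab_frame, camera_params, sign_off gives the robot as it stands.
- The arm moves only by the tool drive_tool, never from a script. Its arguments are lists of equal length, an entry for each row: "xyz": the shift along the world's x, y, z in mm, a list of three; "turn": the turn, a rotation vector about the world's x, y, z in rad, a list of three; "claw": the finger opening in mm, from 0 to 85.4. In form: {"xyz": [[x, y, z], ...], "turn": [[wx, wy, wz], ...], "claw": [claw, ...]}. A call has 1 to 5 rows; each row is the pose to reach, as a shift and turn from the pose commanded when the call began; what a row does not reach only later rows make up. A row lasts 1/8 s, in which the tool goes at most 62.5 mm and 10.7 degrees, less where a joint would pass 70% of its speed; a pose out of reach is approached as far as the arm can. A call with a gripper value outside its range is refused whole. The fingers move at their own pace and stop on an object; "grip_force" is the grip in N (left out, the last holds). Time passes only in rows, so rows that repeat a pose let the fingers close. It gives the time, the measured TCP pose, the force and the opening at its end, in the units of the state.
- read_state(): the state, without advancing time (a new reading comes with each control period).
- grab_frame(name): name is "side" or "top"; returns the picture (420x560x3 uint8, red, green, blue); there is no depth.
- camera_params(name): a dict with "vfov" (degrees; the focal length in pixels is half the picture's height over the tangent of half this angle, whatever the lens; pixels are square), "cx", "cy" (the principal point, pixels), "rvec" (rotation vector, rad) and "tvec" (3), from world to camera coordinates, as OpenCV has them. Camera axes: x right, y down, z forward; pixel columns grow to the right and rows downward; lengths in mm; the calibration is good to about 2 mm. A picture is of the moment at which its call begins. camera_params takes no time and is no camera call.
- sign_off(): hands the job in, once; it reports no verdict.
The state is a dict: "time": time; "joint_positions": joint angles; "qvel": joint speeds; "joint_torque": joint torques, N m; "position": TCP position; "tool_rot": TCP orientation; "ft_force": force on the tool from outside, world axes, zero at the start; "torque": the same for the moment, N m; "gripper_width": opening from 0.0 (shut) to 1.0 (fully open).
Only numpy, scipy, OpenCV 4.12 (cv2) and the standard library are available. Lean on these libraries where they do the work, as an engineer would, in place of code of your own. Each camera call takes 0.05 s, during which the arm holds its last target. There are 200 camera calls.

### The job

Open the jar of blue glaze: unscrew its blue lid anticlockwise until the thread lets go, lift the lid straight off, and set it down gently, flat and the same way up, near the middle of the square white-faced tile, all of it on the tile. Leave the green and orange jars alone.

Things in the scene. Friction and masses are not known exactly. Their poses are not given: they have to be found in the camera images.
- lid: Blue ribbed screw lid, 56 mm wide, 25 mm high, 50 g; origin: centre of its open underside, z up. Fingers have room to 5 mm below that. Its jar is fixed. Turned anticlockwise from above it climbs 16 mm per turn by itself (follow it up; 1 mm off is harmless) and is free after 0.75 to 0.95 turn; more is harmless. It stays put between strokes. Screwed on, origin at z = 0.082; 30 mm higher it is off the neck.
- tile: Square ceramic tile on which the lid is to be laid, 150 x 150 mm, 12 mm thick, white face with a terracotta edge, fixed flat on the work board (board top at z = 0.008). Origin: centre of its underside, z up, x and y along its sides; its upper face is 12 mm above the origin (z = 0.020).
- jar_green: Closed white jar with a green band and green lid, a bystander not to be touched; 54 mm wide (lid 56 mm), 89 mm high with its lid. Origin: centre of its underside, z up. The green, orange and blue jars stand 115 mm apart in a row, in any order, all held in one wooden rack fixed to the board.
- jar_orange: Closed white jar with an orange band and orange lid in the same rack, a bystander not to be touched; 54 mm wide (lid 56 mm), 89 mm high with its lid. Origin: centre of its underside, z up.

How it is judged (in metres and radians):
On the way:
1. the blue lid is off its jar, lifted clear of the neck (height (world z) of lid above 0.106 m and angle between lid's own z axis and vertical below 0.5 rad), for 0.1 s.
At the end, for the whole second after the job is handed in: The blue lid rests on the tile, right way up (within 10 degrees), its centre within 45 mm of the tile's centre, its underside on the tile's face (within 5 mm), at rest and let go (horizontal distance between lid and tile below 0.045 m and z of lid in the frame of tile between 0.008 and 0.018 m and angle between lid's own z axis and vertical below 0.17 rad and linear speed of lid below 0.02 m/s); the robot touches nothing.
It fails at once if the lid is dropped or slammed onto the tile (faster than 0.6 m/s within 40 mm above its face) (horizontal distance between lid and tile below 0.1 m and z of lid in the frame of tile below 0.052 m and linear speed of lid above 0.6 m/s).
It fails at once if the fingers press on the green or the orange jar with more than 5 N (contact force between the fingers and jar_green above 5 N or contact force between the fingers and jar_orange above 5 N).
It also fails if it takes over 61 s, if anything falls off the work surface, if the arm or the gripper's body presses on something with over 40 N, if the wrist force passes 120 N, or if a joint passes its speed limit or range.

## Working session

There is one attempt and no reset: what is moved stays moved. The work goes in short steps, Python scripts to look and compute and a tool call to move; the robot and the scene stay as the last step left them, time stands still between calls to the robot, and variables do not carry over. Pictures are saved under pics/ and viewed, about 8 in all and at most 12, crops included, and the job is handed in when it is done.

Besides the shell and the picture viewer there is one more tool, called after ">>>" by a JSON object that holds its "api" and its "payload", one argument or row to a line. drive_tool: Moves the arm, as the interface text tells. Its arguments: {"type":"object","properties":{"xyz":{"type":"array","items":{"type":"array","items":{"type":"number"}}},"turn":{"type":"array","items":{"type":"array","items":{"type":"number"}}},"claw":{"type":"array","items":{"type":"number"}},"grip_force":{"type":"number"}},"required":["xyz","turn","claw"]}

```bash
mkdir -p pics; cat > h.py <<'E'
from bench import *
import numpy as np, cv2
def cam(n):
    p=camera_params(n); f=210/np.tan(np.radians(p['vfov'])/2)
    K=np.array([[f,0,p['cx']],[0,f,p['cy']],[0,0,1.]])
    return K,np.array(p['rvec'],float).ravel(),np.array(p['tvec'],float).ravel()
def ray(n,u,v,z):
    K,r,t=cam(n); R=cv2.Rodrigues(r)[0]; c=-R.T@t
    d=R.T@np.linalg.inv(K)@[u,v,1]; return c+d*(z-c[2])/d[2]
def proj(n,P):
    K,r,t=cam(n); return cv2.projectPoints(np.array(P,float).reshape(-1,1,3),r,t,K,None)[0].reshape(-1,2)
def snap(n,f):
    a=grab_frame(n)[:,:,::-1].copy(); cv2.imwrite(f,a); return a
E
python3 - <<'E'
from h import *
a=snap('top','pics/t0.png');b=snap('side','pics/s0.png')
for n in('top','side'):
    K,r,t=cam(n);print(camera_params(n),-cv2.Rodrigues(r)[0].T@t)
print(read_state())
E
```

```text
{'vfov': 52.10251783341909, 'cx': 278.65995504901343, 'cy': 211.51530694568152, 'rvec': array([ 2.17763157, -2.2011571 ,  0.13732764]), 'tvec': array([ -1.92851457, 565.42759216, 934.26735081])} [476.79406749  23.92713961 982.17232354]
{'vfov': 46.83826514287627, 'cx': 277.2814089432732, 'cy': 207.27403831670193, 'rvec': array([ 2.31224138, -0.48954415,  0.20724236]), 'tvec': array([-488.25547408,  211.74903686,  735.98498947])} [ 293.15969827 -537.74954443  670.66219967]
{'time': 0.1, 'joint_positions': array([-1.42312624e+00,  8.79113386e-02,  1.37214418e+00,  2.49991599e-05,
        1.68360121e+00, -1.03085385e-01]), 'qvel': array([-0.00156132, -0.0025332 , -0.00214922,  0.00173958, -0.001324  ,
        0.0005754 ]), 'joint_torque': array([ 2.33787454e-03, -3.53014576e+01, -3.14219141e+01, -1.11184349e-04,
        7.91825209e-03,  4.03458046e-06]), 'position': array([ 136.41809666, -532.34020484,  230.21882041]), 'tool_rot': array([[ 9.68724580e-01,  2.48138289e-01, -2.79124096e-04],
       [ 2.48138333e-01, -9.68722450e-01,  2.04525525e-03],
       [ 2.37112361e-04, -2.05055042e-03, -9.99997870e-01]]), 'ft_force': array([-0.04184231,  0.0081872 , -0.57071325]), 'torque': array([ 0.00773093, -0.04793079,  0.00678952]), 'gripper_width': 1.0044563579313897}
```

View pics/t0.png

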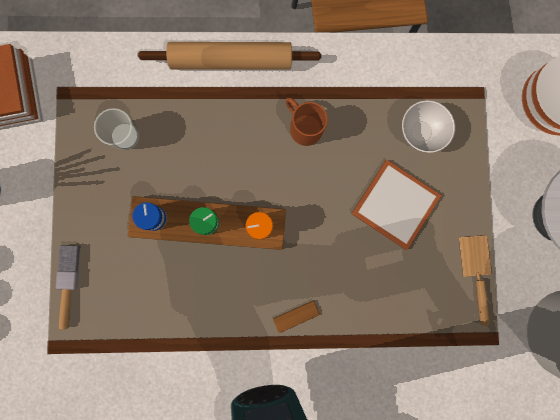

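View pics/s0.png

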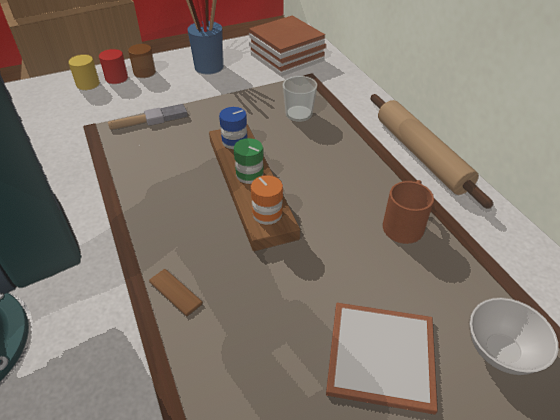

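```bash
python3 - <<'E'
from h import *
for n,f,(x,y,w,h) in(('top','t0',(120,190,180,65)),('side','s0',(200,95,110,145))):
    a=cv2.imread(f'pics/{f}.png'); cv2.imwrite(f'pics/{f}c.png',cv2.resize(a[y:y+h,x:x+w],None,fx=4,fy=4,interpolation=cv2.INTER_CUBIC))
B=ray('top',147,215,107);G=ray('top',203,221,107);O=ray('top',259,225,107)
print(B,G,O,np.linalg.norm(B-G),np.linalg.norm(G-O))
print('side proj',proj('side',[B,G,O]))
c=[ray('top',u,v,20) for u,v in((388,160),(441,196),(407,247),(353,211))]
print(c,np.mean(c,0),[np.linalg.norm(c[i]-c[i-1]) for i in range(4)]); print(proj('side',c))
E
```

```text
[553.27079451 261.57918881 107.        ] [539.96580088 148.69434845 107.        ] [530.66337809  35.11959159 107.        ] 113.66622205735285 113.95508091122385
side proj [[233.83807395 113.97702715]
 [248.08050845 146.81961889]
 [267.23253322 185.31561683]]
[array([ 682.37005089, -260.73726219,   20.        ]), array([ 598.14548635, -379.98229604,   20.        ]), array([ 482.91754707, -296.7887023 ,   20.        ]), array([ 565.57018929, -176.58049502,   20.        ])] [ 582.2508184  -278.52218888   20.        ] [np.float64(143.96030400811824), np.float64(145.9902577924341), np.float64(142.1219618141492), np.float64(145.88170674608372)]
[[433.02839046 317.98909722]
 [436.09809705 410.66364517]
 [330.58639342 389.35748005]
 [340.32321586 301.81018107]]
```

View pics/t0c.png

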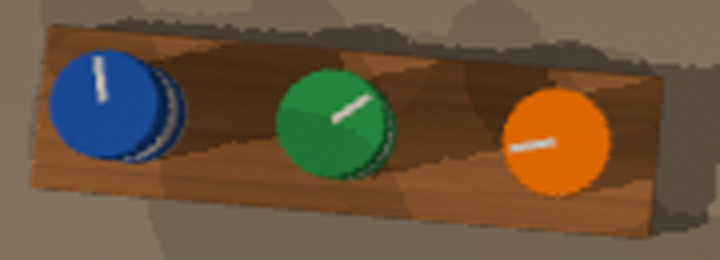

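View pics/s0c.png

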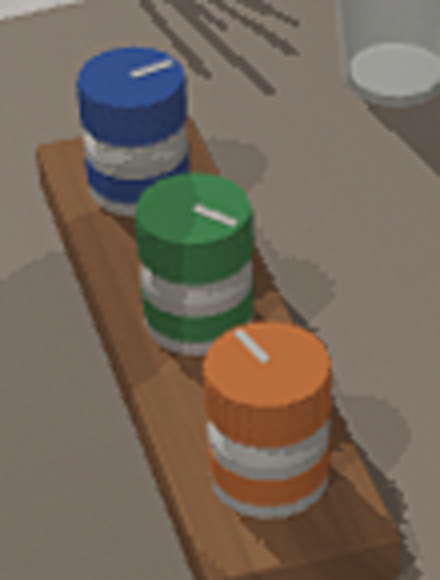

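Blue lid top centre ≈ (145.6, 215.9) in the top view, which gives about (551.5, 264). The row spacing is about 115 mm and the side view agrees within 1 px. The tile centre is about (582, -279). Moving over the lid.

>>> {"api": "drive_tool", "payload": {
  "xyz": [
    [27.7,53.1,-2],
    [55.4,106.2,-4],
    [83.1,159.3,-6],
    [110.8,212.4,-8],
    [138.5,265.5,-10]
  ],
  "turn": [
    [0,0,-0.043],
    [0,0,-0.087],
    [0,0,-0.13],
    [0,0,-0.173],
    [0,0,-0.217]
  ],
  "claw": [85,85,85,85,85],
  "grip_force": 40
}}

```text
time: 0.72
position: [275.4, -265.4, 220.8]
tool_rot: [[0.999, 0.032, 0.0], [0.032, -0.999, 0.0], [0.0, -0.0, -1.0]]
ft_force: [-0.1, 0.0, 0.7]
gripper_width: 0.996
```

>>> {"api": "drive_tool", "payload": {
  "xyz": [
    [27.7,53.1,-2],
    [55.4,106.2,-4],
    [83.1,159.3,-6],
    [110.8,212.4,-8],
    [138.5,265.5,-10]
  ],
  "turn": [
    [0,0,-0.043],
    [0,0,-0.087],
    [0,0,-0.13],
    [0,0,-0.173],
    [0,0,-0.217]
  ],
  "claw": [85,85,85,85,85]
}}

```text
time: 1.35
position: [413.8, 0.2, 211.1]
tool_rot: [[0.983, -0.183, 0.0], [-0.183, -0.983, -0.0], [0.0, 0.0, -1.0]]
ft_force: [0.9, 0.3, -0.3]
gripper_width: 0.994
```

>>> {"api": "drive_tool", "payload": {
  "xyz": [
    [27.7,53.1,-2],
    [55.4,106.2,-4],
    [83.1,159.3,-6],
    [110.8,212.4,-8],
    [138.5,265.5,-10]
  ],
  "turn": [
    [0,0,-0.043],
    [0,0,-0.087],
    [0,0,-0.13],
    [0,0,-0.173],
    [0,0,-0.217]
  ],
  "claw": [85,85,85,85,85]
}}

```text
time: 1.98
position: [552.4, 265.5, 200.6]
tool_rot: [[0.921, -0.391, -0.001], [-0.391, -0.921, -0.001], [-0.0, 0.001, -1.0]]
ft_force: [0.7, -0.3, 0.4]
gripper_width: 0.998
```

>>> {"api": "drive_tool", "payload": {
  "xyz": [
    [-0.5,0,-25],
    [-0.5,0,-45],
    [-0.5,0,-60],
    [-0.5,0,-70],
    [-0.5,0,-70]
  ],
  "turn": [
    [0,0,0],
    [0,0,0],
    [0,0,0],
    [0,0,0],
    [0,0,0]
  ],
  "claw": [85,85,85,85,85]
}}

```text
time: 2.6
position: [551.1, 263.3, 130.6]
tool_rot: [[0.921, -0.39, -0.001], [-0.39, -0.921, -0.001], [-0.001, 0.001, -1.0]]
ft_force: [-0.2, 0.0, 0.2]
gripper_width: 0.995
```

```bash
python3 - <<'E'
from h import *
a=snap('side','pics/s1.png');b=snap('top','pics/t1.png')
A=cv2.resize(a[40:190,160:310],(400,400));B=cv2.resize(b[150:300,80:230],(400,400))
cv2.imwrite('pics/c1.png',np.hstack([A,B]));s=read_state();p=s['position'];print(p,proj('side',[p]))
E
```

```text
[551.92619784 263.61394087 132.24029409] [[232.09578519 102.98278702]]
```

View pics/c1.png

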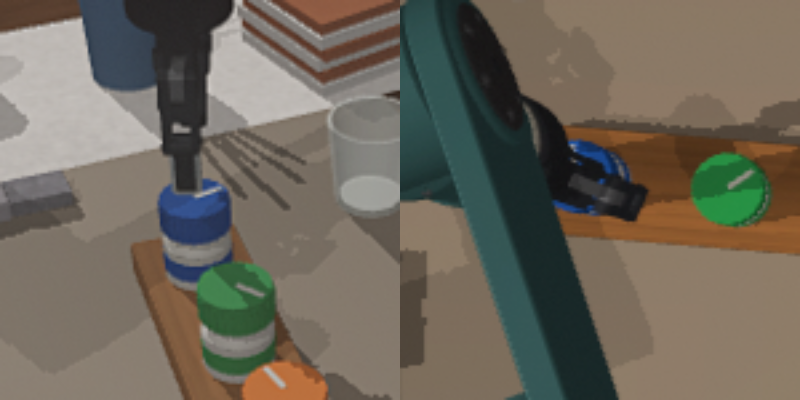

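Both fingers straddle the lid, with the near finger tip at about (230, 111) in the side view and the lid behind it. Descending and closing.

>>> {"api": "drive_tool", "payload": {
  "xyz": [
    [0,0,-20],
    [0,0,-36],
    [0,0,-48],
    [0,0,-56],
    [0,0,-56]
  ],
  "turn": [
    [0,0,0],
    [0,0,0],
    [0,0,0],
    [0,0,0],
    [0,0,0]
  ],
  "claw": [85,85,85,85,85]
}}

```text
time: 3.32
position: [551.1, 263.5, 74.5]
tool_rot: [[0.921, -0.39, -0.001], [-0.39, -0.921, -0.001], [-0.001, 0.001, -1.0]]
ft_force: [0.2, -0.7, 0.3]
gripper_width: 0.996
```

>>> {"api": "drive_tool", "payload": {
  "xyz": [
    [0,0,0],
    [0,0,0],
    [0,0,0],
    [0,0,0],
    [0,0,0]
  ],
  "turn": [
    [0,0,0],
    [0,0,0],
    [0,0,0],
    [0,0,0],
    [0,0,0]
  ],
  "claw": [50,50,50,50,50],
  "grip_force": 40
}}

```text
time: 3.95
position: [552.2, 264.0, 76.5]
tool_rot: [[0.921, -0.39, 0.002], [-0.39, -0.921, 0.001], [0.002, -0.002, -1.0]]
ft_force: [1.0, 0.3, 6.5]
gripper_width: 0.647
```

>>> {"api": "drive_tool", "payload": {
  "xyz": [
    [0,0,0.4],
    [0,0,0.9],
    [0,0,1.4],
    [0,0,1.8],
    [0,0,2.3]
  ],
  "turn": [
    [0,0,0.18],
    [0,0,0.36],
    [0,0,0.54],
    [0,0,0.72],
    [0,0,0.9]
  ],
  "claw": [50,50,50,50,50],
  "grip_force": 60
}}

```text
time: 4.58
position: [552.2, 264.5, 77.4]
tool_rot: [[0.875, 0.484, 0.002], [0.484, -0.875, 0.002], [0.002, -0.001, -1.0]]
ft_force: [3.1, 1.9, -0.4]
gripper_width: 0.641
```

```bash
python3 - <<'E'
from h import *
a=snap('side','pics/s2.png');b=snap('top','pics/t2.png')
A=cv2.resize(a[40:190,160:310],(400,400));B=cv2.resize(b[150:300,80:230],(400,400))
cv2.imwrite('pics/c2.png',np.hstack([A,B]));s=read_state();print(s['joint_positions'],s['torque'],s['ft_force'])
E
```

```text
[0.3537665  0.29760715 1.43435006 0.00146831 1.40844813 1.42460021] [ 0.62327798 -0.27818516  0.04979423] [0.48708326 3.94501605 0.19869142]
```

View pics/c2.png

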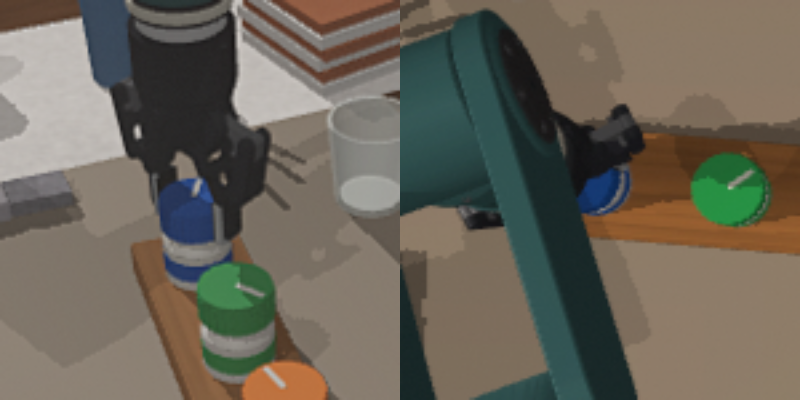

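The lid's white mark, at about (196, 187) in the crop, has turned with the gripper. There's no slip, so I'm continuing.

>>> {"api": "drive_tool", "payload": {
  "xyz": [
    [0,0,0.4],
    [0,0,0.9],
    [0,0,1.4],
    [0,0,1.8],
    [0,0,2.3]
  ],
  "turn": [
    [0,0,0.18],
    [0,0,0.36],
    [0,0,0.54],
    [0,0,0.72],
    [0,0,0.9]
  ],
  "claw": [50,50,50,50,50]
}}

```text
time: 5.3
position: [551.8, 264.8, 79.8]
tool_rot: [[0.168, 0.986, 0.001], [0.986, -0.168, 0.002], [0.002, 0.001, -1.0]]
ft_force: [1.8, 3.8, -0.2]
gripper_width: 0.644
```

>>> {"api": "drive_tool", "payload": {
  "xyz": [
    [0,0,0.4],
    [0,0,0.9],
    [0,0,1.4],
    [0,0,1.8],
    [0,0,2.3]
  ],
  "turn": [
    [0,0,0.18],
    [0,0,0.36],
    [0,0,0.54],
    [0,0,0.72],
    [0,0,0.9]
  ],
  "claw": [50,50,50,50,50]
}}

```text
time: 5.92
position: [551.0, 264.2, 82.1]
tool_rot: [[-0.668, 0.744, -0.001], [0.744, 0.668, 0.001], [0.001, -0.0, -1.0]]
ft_force: [-0.4, 2.1, 2.3]
gripper_width: 0.636
```

>>> {"api": "drive_tool", "payload": {
  "xyz": [
    [0,0,0.4],
    [0,0,0.9],
    [0,0,1.4],
    [0,0,1.8],
    [0,0,2.3]
  ],
  "turn": [
    [0,0,0.18],
    [0,0,0.36],
    [0,0,0.54],
    [0,0,0.72],
    [0,0,0.9]
  ],
  "claw": [50,50,50,50,50]
}}

```text
time: 6.55
position: [550.7, 263.8, 84.2]
tool_rot: [[-0.998, -0.061, -0.002], [-0.061, 0.998, -0.0], [0.002, 0.0, -1.0]]
ft_force: [-0.5, 1.3, 1.3]
gripper_width: 0.641
```

>>> {"api": "drive_tool", "payload": {
  "xyz": [
    [0,0,0.4],
    [0,0,0.9],
    [0,0,1.4],
    [0,0,1.8],
    [0,0,2.3]
  ],
  "turn": [
    [0,0,0.18],
    [0,0,0.36],
    [0,0,0.54],
    [0,0,0.72],
    [0,0,0.9]
  ],
  "claw": [50,50,50,50,50]
}}

```text
time: 7.18
position: [551.2, 263.4, 86.5]
tool_rot: [[-0.573, -0.819, -0.001], [-0.819, 0.573, -0.001], [0.001, 0.0, -1.0]]
ft_force: [0.3, 1.1, 1.5]
gripper_width: 0.644
```

```bash
python3 -c "
from h import *
s=read_state();print(s['joint_positions'],s['torque'],s['ft_force'])"
```

```text
[ 3.53240756e-01  2.90270796e-01  1.42485472e+00 -3.44962741e-04
  1.42763337e+00 -2.17802760e+00] [ 0.08710548 -0.12431842 -0.07539921] [0.30599148 1.07748898 1.48999084]
```

>>> {"api": "drive_tool", "payload": {
  "xyz": [
    [0,0,0],
    [0,0,0],
    [0,0,0],
    [0,0,0],
    [0,0,0]
  ],
  "turn": [
    [0,0,0],
    [0,0,0],
    [0,0,0],
    [0,0,-0.1],
    [0,0,-0.2]
  ],
  "claw": [80,80,80,80,80]
}}

```text
time: 7.8
position: [551.4, 263.6, 86.7]
tool_rot: [[-0.729, -0.684, -0.0], [-0.684, 0.729, -0.0], [0.001, 0.0, -1.0]]
ft_force: [0.1, 0.0, -0.1]
gripper_width: 0.935
```

>>> {"api": "drive_tool", "payload": {
  "xyz": [
    [0,0,0],
    [0,0,0],
    [0,0,0],
    [0,0,0],
    [0,0,0]
  ],
  "turn": [
    [0,0,-0.18],
    [0,0,-0.36],
    [0,0,-0.54],
    [0,0,-0.72],
    [0,0,-0.9]
  ],
  "claw": [80,80,80,80,80]
}}

```text
time: 8.43
position: [551.3, 263.6, 86.7]
tool_rot: [[-0.989, 0.149, -0.0], [0.149, 0.989, -0.0], [0.0, -0.0, -1.0]]
ft_force: [0.2, -0.3, 0.6]
gripper_width: 0.936
```

>>> {"api": "drive_tool", "payload": {
  "xyz": [
    [0,0,0],
    [0,0,0],
    [0,0,0],
    [0,0,0],
    [0,0,0]
  ],
  "turn": [
    [0,0,-0.18],
    [0,0,-0.36],
    [0,0,-0.54],
    [0,0,-0.72],
    [0,0,-0.9]
  ],
  "claw": [80,80,80,80,80]
}}

```text
time: 9.05
position: [551.4, 263.6, 86.7]
tool_rot: [[-0.498, 0.867, -0.0], [0.867, 0.498, -0.0], [-0.0, -0.0, -1.0]]
ft_force: [-1.2, 0.0, 0.7]
gripper_width: 0.936
```

>>> {"api": "drive_tool", "payload": {
  "xyz": [
    [0,0,0],
    [0,0,0],
    [0,0,0],
    [0,0,0],
    [0,0,0]
  ],
  "turn": [
    [0,0,-0.18],
    [0,0,-0.36],
    [0,0,-0.54],
    [0,0,-0.7],
    [0,0,-0.7]
  ],
  "claw": [80,80,80,80,80]
}}

```text
time: 9.68
position: [551.4, 263.6, 86.7]
tool_rot: [[0.169, 0.986, -0.0], [0.986, -0.169, -0.0], [-0.0, -0.0, -1.0]]
ft_force: [0.5, -1.6, 0.4]
gripper_width: 0.935
```

```bash
python3 - <<'E'
from h import *
a=snap('side','pics/s3.png')
A=cv2.resize(a[40:190,160:310],(500,500))
cv2.imwrite('pics/c3.png',A);s=read_state();print(s['joint_positions'],s['torque'],s['ft_force'])
E
```

```text
[ 3.53298755e-01  2.90106703e-01  1.42453361e+00 -8.10900772e-05
  1.42719158e+00  5.22467925e-01] [-0.00172179  0.01793389 -0.01010507] [ 0.21111518 -0.29861664  0.1703258 ]
```

View pics/c3.png

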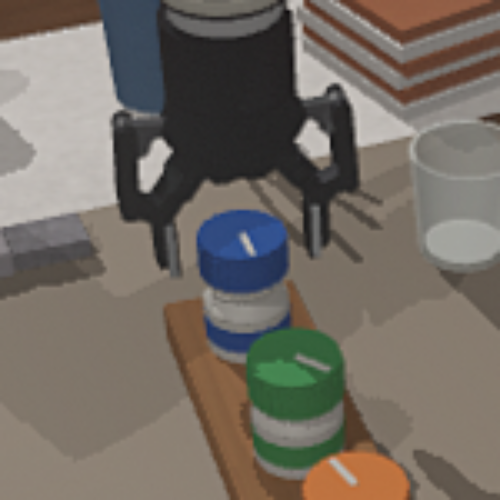

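The lid stands raised, with its mark pointing down and to the right, which fits about 258° of turn. Regripping for the second stroke.

>>> {"api": "drive_tool", "payload": {
  "xyz": [
    [0,0,0],
    [0,0,0],
    [0,0,0],
    [0,0,0],
    [0,0,0]
  ],
  "turn": [
    [0,0,0],
    [0,0,0],
    [0,0,0],
    [0,0,0],
    [0,0,0]
  ],
  "claw": [50,50,50,50,50],
  "grip_force": 60
}}

```text
time: 10.35
position: [551.8, 263.8, 87.3]
tool_rot: [[0.17, 0.985, 0.001], [0.985, -0.17, 0.0], [0.0, 0.001, -1.0]]
ft_force: [0.3, 0.1, 2.5]
gripper_width: 0.641
```

>>> {"api": "drive_tool", "payload": {
  "xyz": [
    [0,0,0.4],
    [0,0,0.9],
    [0,0,1.4],
    [0,0,1.8],
    [0,0,2.3]
  ],
  "turn": [
    [0,0,0.18],
    [0,0,0.36],
    [0,0,0.54],
    [0,0,0.72],
    [0,0,0.9]
  ],
  "claw": [50,50,50,50,50]
}}

```text
time: 10.98
position: [551.9, 264.0, 89.6]
tool_rot: [[-0.67, 0.742, 0.001], [0.742, 0.67, 0.001], [-0.0, 0.002, -1.0]]
ft_force: [1.5, 0.6, 2.1]
gripper_width: 0.639
```

>>> {"api": "drive_tool", "payload": {
  "xyz": [
    [0,0,0.4],
    [0,0,0.9],
    [0,0,1.4],
    [0,0,1.8],
    [0,0,2.3]
  ],
  "turn": [
    [0,0,0.18],
    [0,0,0.36],
    [0,0,0.54],
    [0,0,0.72],
    [0,0,0.9]
  ],
  "claw": [50,50,50,50,50]
}}

```text
time: 11.6
position: [551.6, 264.4, 91.9]
tool_rot: [[-0.998, -0.064, 0.001], [-0.064, 0.998, 0.002], [-0.001, 0.002, -1.0]]
ft_force: [0.3, 2.0, 2.3]
gripper_width: 0.644
```

>>> {"api": "drive_tool", "payload": {
  "xyz": [
    [0,0,0.4],
    [0,0,0.8],
    [0,0,1],
    [0,0,1.2],
    [0,0,1.2]
  ],
  "turn": [
    [0,0,0.18],
    [0,0,0.36],
    [0,0,0.54],
    [0,0,0.6],
    [0,0,0.6]
  ],
  "claw": [50,50,50,50,50]
}}

```text
time: 12.22
position: [551.7, 264.5, 93.3]
tool_rot: [[-0.791, -0.612, 0.001], [-0.612, 0.791, 0.002], [-0.002, 0.001, -1.0]]
ft_force: [-0.1, 2.5, 3.7]
gripper_width: 0.643
```

>>> {"api": "drive_tool", "payload": {
  "xyz": [
    [0,0,2],
    [0,0,4],
    [0,0,6],
    [0,0,8],
    [0,0,10]
  ],
  "turn": [
    [0,0,0],
    [0,0,0],
    [0,0,0],
    [0,0,0],
    [0,0,0]
  ],
  "claw": [50,50,50,50,50]
}}

```text
time: 12.85
position: [551.1, 263.1, 102.4]
tool_rot: [[-0.791, -0.611, -0.001], [-0.611, 0.791, -0.001], [0.002, 0.0, -1.0]]
ft_force: [-0.4, 0.7, -0.5]
gripper_width: 0.645
```

Free, with no pull. Lifting straight up and checking.

>>> {"api": "drive_tool", "payload": {
  "xyz": [
    [0,0,15],
    [0,0,35],
    [0,0,55],
    [0,0,75],
    [0,0,85]
  ],
  "turn": [
    [0,0,0],
    [0,0,0],
    [0,0,0],
    [0,0,0],
    [0,0,0]
  ],
  "claw": [50,50,50,50,50]
}}

```text
time: 13.48
position: [552.2, 263.9, 190.4]
tool_rot: [[-0.791, -0.612, 0.003], [-0.612, 0.791, 0.001], [-0.003, -0.001, -1.0]]
ft_force: [0.7, -0.3, -0.4]
gripper_width: 0.637
```

```bash
python3 - <<'E'
from h import *
a=snap('side','pics/s4.png')
A=cv2.resize(a[0:190,140:330],(500,500))
cv2.imwrite('pics/c4.png',A);s=read_state();print(s['position'],s['joint_positions'],s['ft_force'])
E
```

```text
[552.50083437 263.99206606 191.26475274] [ 3.53155586e-01  2.32784423e-01  1.28371769e+00  3.67356685e-05
  1.62016090e+00 -1.87569650e+00] [ 0.30148025 -0.18859234  0.75192394]
```

View pics/c4.png

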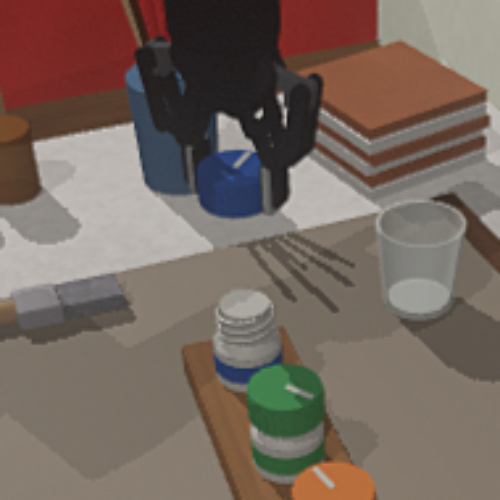

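The lid is level in the gripper at crop (235, 185), and the bare threaded neck shows at (247, 305). Carrying it to the tile, turning back on the way to keep joint 6 in range.

>>> {"api": "drive_tool", "payload": {
  "xyz": [
    [2,-35,0],
    [5,-85,0],
    [8,-140,0],
    [11,-195,0],
    [14,-250,0]
  ],
  "turn": [
    [0,0,-0.15],
    [0,0,-0.3],
    [0,0,-0.45],
    [0,0,-0.6],
    [0,0,-0.75]
  ],
  "claw": [50,50,50,50,50]
}}

```text
time: 14.15
position: [565.1, 12.0, 187.2]
tool_rot: [[-0.995, 0.096, -0.001], [0.096, 0.995, 0.0], [0.001, 0.0, -1.0]]
ft_force: [1.7, -1.3, -0.5]
gripper_width: 0.641
```

>>> {"api": "drive_tool", "payload": {
  "xyz": [
    [3,-55,0],
    [6,-110,0],
    [9,-165,0],
    [12,-220,0],
    [15,-265,0]
  ],
  "turn": [
    [0,0,-0.15],
    [0,0,-0.3],
    [0,0,-0.45],
    [0,0,-0.6],
    [0,0,-0.75]
  ],
  "claw": [50,50,50,50,50]
}}

```text
time: 14.78
position: [579.9, -253.4, 187.0]
tool_rot: [[-0.662, 0.75, -0.001], [0.75, 0.662, 0.0], [0.001, -0.0, -1.0]]
ft_force: [0.6, 0.7, -2.2]
gripper_width: 0.64
```

>>> {"api": "drive_tool", "payload": {
  "xyz": [
    [1.5,-20,-20],
    [1.5,-28,-50],
    [1.5,-28,-85],
    [1.5,-28,-115],
    [1.5,-28,-130]
  ],
  "turn": [
    [0,0,0],
    [0,0,0],
    [0,0,0],
    [0,0,0],
    [0,0,0]
  ],
  "claw": [50,50,50,50,50]
}}

```text
time: 15.4
position: [580.2, -277.2, 53.6]
tool_rot: [[-0.668, 0.744, -0.005], [0.744, 0.668, 0.004], [0.006, -0.001, -1.0]]
ft_force: [0.2, -0.3, -0.6]
gripper_width: 0.642
```

```bash
python3 - <<'E'
from h import *
a=snap('side','pics/s5.png')
A=cv2.resize(a[220:420,260:500],(720,600))
cv2.imwrite('pics/c5.png',A);s=read_state();print(s['position'],s['joint_positions'],s['ft_force'])
E
```

```text
[ 579.80321239 -277.11651754   52.47688632] [-5.34258509e-01  3.88195942e-01  1.36761463e+00  4.32258124e-04
  1.39374521e+00 -1.26538201e+00] [-1.74956185  0.25684881 -2.12501318]
```

View pics/c5.png

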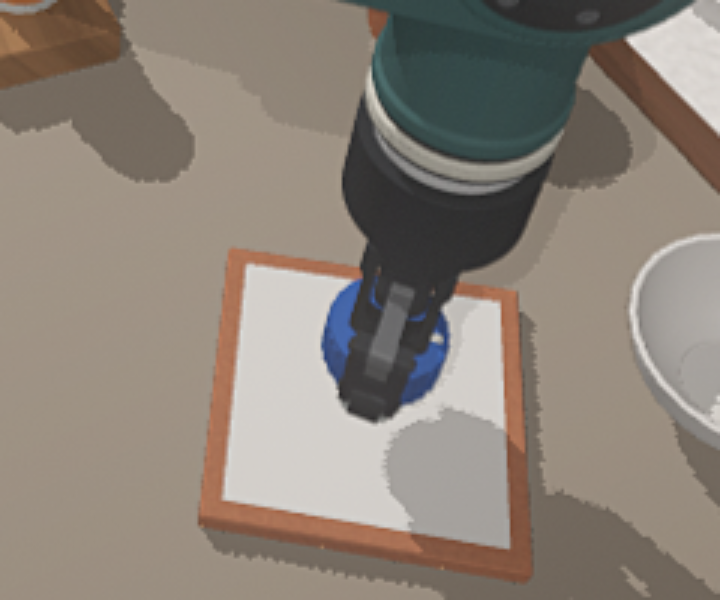

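The lid is centred over the tile, at crop (385, 345) while about 40 mm up. The tile's projected centre is about (370, 410), which fits that height. Settling, then a slow descent.

>>> {"api": "drive_tool", "payload": {
  "xyz": [
    [0,0,-5],
    [0,0,-12],
    [0,0,-20],
    [0,0,-26],
    [0,0,-30]
  ],
  "turn": [
    [0,0,0],
    [0,0,0],
    [0,0,0],
    [0,0,0],
    [0,0,0]
  ],
  "claw": [50,50,50,50,50]
}}

```text
time: 16.08
position: [581.9, -279.3, 27.2]
tool_rot: [[-0.666, 0.746, -0.0], [0.746, 0.666, 0.0], [0.0, -0.0, -1.0]]
ft_force: [0.1, -0.0, -0.8]
gripper_width: 0.64
```

>>> {"api": "drive_tool", "payload": {
  "xyz": [
    [0,0,-2],
    [0,0,-4],
    [0,0,-6],
    [0,0,-8],
    [0,0,-8]
  ],
  "turn": [
    [0,0,0],
    [0,0,0],
    [0,0,0],
    [0,0,0],
    [0,0,0]
  ],
  "claw": [50,50,50,50,50]
}}

```text
time: 16.7
position: [581.9, -279.2, 19.4]
tool_rot: [[-0.666, 0.746, -0.0], [0.746, 0.666, 0.0], [0.0, -0.0, -1.0]]
ft_force: [0.3, -0.1, -1.0]
gripper_width: 0.638
```

>>> {"api": "drive_tool", "payload": {
  "xyz": [
    [0,0,-1],
    [0,0,-2],
    [0,0,-2],
    [0,0,-2],
    [0,0,-2]
  ],
  "turn": [
    [0,0,0],
    [0,0,0],
    [0,0,0],
    [0,0,0],
    [0,0,0]
  ],
  "claw": [50,50,50,50,50]
}}

```text
time: 17.32
position: [582.0, -279.3, 17.7]
tool_rot: [[-0.666, 0.746, 0.0], [0.746, 0.666, 0.0], [-0.0, 0.0, -1.0]]
ft_force: [-0.2, -0.0, -1.1]
gripper_width: 0.646
```

>>> {"api": "drive_tool", "payload": {
  "xyz": [
    [0,0,-0.7],
    [0,0,-1.5],
    [0,0,-1.5],
    [0,0,-1.5],
    [0,0,-1.5]
  ],
  "turn": [
    [0,0,0],
    [0,0,0],
    [0,0,0],
    [0,0,0],
    [0,0,0]
  ],
  "claw": [50,50,50,50,50]
}}

```text
time: 17.95
position: [582.0, -279.4, 16.3]
tool_rot: [[-0.666, 0.746, 0.0], [0.746, 0.666, -0.0], [-0.0, 0.0, -1.0]]
ft_force: [-0.0, -0.0, -0.0]
gripper_width: 0.639
```

>>> {"api": "drive_tool", "payload": {
  "xyz": [
    [0,0,-0.5],
    [0,0,-1],
    [0,0,-1],
    [0,0,-1],
    [0,0,-1]
  ],
  "turn": [
    [0,0,0],
    [0,0,0],
    [0,0,0],
    [0,0,0],
    [0,0,0]
  ],
  "claw": [50,50,50,50,50]
}}

```text
time: 18.58
position: [582.1, -279.3, 16.3]
tool_rot: [[-0.666, 0.746, 0.0], [0.746, 0.666, -0.0], [-0.0, 0.0, -1.0]]
ft_force: [-2.1, 1.0, 5.3]
gripper_width: 0.642
```

>>> {"api": "drive_tool", "payload": {
  "xyz": [
    [0,0,-0.5],
    [0,0,-1],
    [0,0,-1],
    [0,0,-1],
    [0,0,-1]
  ],
  "turn": [
    [0,0,0],
    [0,0,0],
    [0,0,0],
    [0,0,0],
    [0,0,0]
  ],
  "claw": [50,50,50,50,50]
}}

```text
time: 19.2
position: [582.1, -279.4, 16.2]
tool_rot: [[-0.666, 0.746, 0.001], [0.746, 0.666, -0.0], [-0.001, 0.0, -1.0]]
ft_force: [-3.6, 2.6, 9.3]
gripper_width: 0.639
```

Contact at TCP z = 16.3 with a light force. Backing off the overtravel, then opening.

>>> {"api": "drive_tool", "payload": {
  "xyz": [
    [0,0,1.5],
    [0,0,1.5],
    [0,0,1.5],
    [0,0,1.5],
    [0,0,1.5]
  ],
  "turn": [
    [0,0,0],
    [0,0,0],
    [0,0,0],
    [0,0,0],
    [0,0,0]
  ],
  "claw": [50,60,66,74,82]
}}

```text
time: 19.82
position: [582.0, -279.3, 15.4]
tool_rot: [[-0.666, 0.746, -0.0], [0.746, 0.666, 0.0], [0.0, 0.0, -1.0]]
ft_force: [0.1, 0.3, 0.4]
gripper_width: 0.958
```

>>> {"api": "drive_tool", "payload": {
  "xyz": [
    [0,0,0],
    [0,0,0],
    [0,0,4],
    [0,0,10],
    [0,0,20]
  ],
  "turn": [
    [0,0,0],
    [0,0,0],
    [0,0,0],
    [0,0,0],
    [0,0,0]
  ],
  "claw": [85,85,85,85,85]
}}

```text
time: 20.45
position: [581.9, -279.3, 36.1]
tool_rot: [[-0.666, 0.746, -0.0], [0.746, 0.666, 0.0], [0.0, -0.0, -1.0]]
ft_force: [0.8, -0.2, 0.3]
gripper_width: 0.994
```

>>> {"api": "drive_tool", "payload": {
  "xyz": [
    [0,0,20],
    [0,0,50],
    [0,0,90],
    [0,0,140],
    [0,0,160]
  ],
  "turn": [
    [0,0,0],
    [0,0,0],
    [0,0,0],
    [0,0,0],
    [0,0,0]
  ],
  "claw": [85,85,85,85,85]
}}

```text
time: 21.08
position: [583.5, -280.1, 202.4]
tool_rot: [[-0.666, 0.746, 0.008], [0.746, 0.666, -0.005], [-0.009, 0.003, -1.0]]
ft_force: [0.3, -0.2, -0.4]
gripper_width: 0.995
```

>>> {"api": "drive_tool", "payload": {
  "xyz": [
    [-10,40,0],
    [-20,90,0],
    [-30,140,0],
    [-30,150,0],
    [-30,150,0]
  ],
  "turn": [
    [0,0,0],
    [0,0,0],
    [0,0,0],
    [0,0,0],
    [0,0,0]
  ],
  "claw": [85,85,85,85,85]
}}

```text
time: 21.7
position: [552.4, -129.1, 197.1]
tool_rot: [[-0.667, 0.745, 0.002], [0.745, 0.667, -0.001], [-0.002, 0.001, -1.0]]
ft_force: [0.1, -0.1, -0.5]
gripper_width: 0.995
```

```bash
python3 - <<'E'
from h import *
a=snap('side','pics/s6.png');b=snap('top','pics/t6.png')
A=cv2.resize(a[280:420,310:450],(400,400));B=cv2.resize(b[140:260,340:460],(400,400))
cv2.imwrite('pics/c6.png',np.hstack([A,B]));s=read_state();print(s['position'],s['ft_force'],s['time'])
E
```

```text
[ 552.35729462 -130.39394671  196.29816795] [ 0.61933969 -0.50075182  0.17093705] 21.8
```

View pics/c6.png

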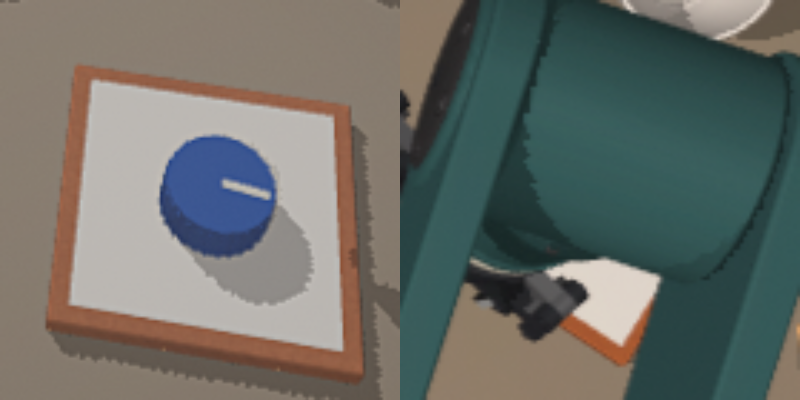

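The lid lies flat with its mark up. Its base centre is about (213, 210) and the tile centre about (207, 213), so it is within a few mm. Handing in.

```bash
python3 -c "
from bench import *
print(sign_off())"
```

```text
the job is handed in; nothing more can be done
None
```

I unscrewed the blue lid anticlockwise in two strokes, about 4.5 and 2.4 rad (1.1 turns in all). Then I lifted it straight off, set it on the tile, let go and backed the arm away, with the job handed in at about 21.8 s of the 61 s.

**Checks:**
- The picture after the lift showed the bare neck and a level lid.
- The final side view shows the lid flat and mark-up, within a few mm of the tile's centre. The last top view was blocked by the arm, so this rests on the side view alone.
- The wrist force read 6.5 N when gripping and about 10 N at set-down, both well under the limit. I saw no contact with the green or orange jars.

**One disagreement:** contact with the tile came at TCP z = 16.3 mm, and I had expected about 13.5 mm. Either the fingertips touched first or the lid sat slightly lower in the grip. The lid may have dropped up to about 3 mm on release.

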